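Sort the parts of a stripped wheel hub into their stock trays

ROBOT

A 6-joint arm with a two-finger parallel gripper is mounted at the origin on the work surface. World frame = base frame: x ahead of the robot, y to its left, z up, the work surface at z = 0. Lengths are in m, angles in degrees, forces in N, time in s.
With the tool pointing down it reaches from about 0.4 to 0.825 m from the base axis. Payload 7 kg.
Tool frame: the origin (TCP) lies at the centre of the arm's flange, where the gripper is bolted on; the fingertips stand 178 mm ahead of it and the grasp point (between the pads) lies 159 mm ahead of it (r.tips_ahead is the z of the fingertips in the tool frame, in m); z points along the fingers, y is the line along which they close (so a half turn about z gives the same grasp; the last joint's range is limited). The gripper opens to 88 mm and grips with 3 to 60 N. Pads are 19 mm wide; open, the fingers measure 130 mm over their backs; the gripper's body (78 mm by 193 mm) begins 47 mm behind the grasp point.
Start: joints at [-47.435, 20.546, 0.682, 0, -70.136, -16.507], TCP at [0.296, -0.606, 0.405] pointing down, gripper open.
Joint ranges: [-176.03, 176.03], [-82.01, 121.73], [-58.28, 71.71], [-173.87, 95.51], [-174.79, -0.11], [-173.66, 173.66]. Speed limits (degrees/s): [136.94, 136.94, 172.46, 180, 180, 180].

INTERFACE

Orientations are given as [roll, pitch, yaw] about the fixed x, y, z axes, in that order (R = Rz(yaw) Ry(pitch) Rx(roll)).
In Python, from plant import r gives the robot as it stands. The module is installed in compiled form; this text tells all that it offers.
- The arm moves only by the shell command python3 -m pendant 'ROWS' [FORCE]. ROWS is JSON, a list that holds one entry, the list of rows, each a list of 7 numbers: the shift along the tool's x, y, z in m, then the turn, a rotation vector about the tool's x, y, z in degrees, then the gripper command: -1 is shut, 1 is fully open, values between are in proportion. A call has 1 to 5 rows; each row is the pose to reach, as a shift and turn from the pose commanded when the call began, along the tool's axes at that moment; what a row does not reach only later rows make up. A row lasts 1/10 s, in which the tool goes at most 50 mm and 8.59 degrees, less where a joint would pass 70% of its speed; a pose out of reach is approached as far as the arm can. A call with a gripper value outside its range is refused whole. The fingers move at their own pace and stop on an object; FORCE is the grip in N (left out, the last holds). Time passes only in rows, so rows that repeat a pose let the fingers close. It gives the time, the measured TCP pose, the force, the opening and the grip force at its end, in the units of the state.
- r.get_state(): the state, without advancing time (a new reading comes with each control period).
- r.capture(name): name is "scene" or "top"; returns the picture (400x640x3 uint8, red, green, blue); there is no depth.
- r.camera_params(name): a dict with "fx", "fy", "cx", "cy" (pixels), "R" (3x3) and "t" (3): a world point X has camera coordinates R X + t. Camera axes: x right, y down, z forward; pixel columns grow to the right and rows downward; lengths in m; the calibration is good to about 2 mm. A picture is of the moment at which its call begins. camera_params takes no time and is no camera call.
- r.close_job(): hands the job in; it is judged then, once.
The state is a dict: "time_s": time; "joints": joint angles; "qd": joint speeds; "joint_torque": joint torques, N m; "tcp_pos": TCP position; "eef_rot": TCP orientation; "contact_force": force on the tool from outside, world axes, zero at the start; "moment": the same for the moment, N m; "gripper_width": finger opening in m; "gripper_force": force on a finger pad.
Only numpy, scipy, OpenCV 4.12 (cv2) and the standard library are available. Lean on these libraries where they do the work, as an engineer would, in place of code of your own. Each camera call takes 0.05 s, during which the arm holds its last target. There are 200 camera calls.

TASK

A wheel hub has just been stripped on this bench: put its two ball bearings, its two big nuts and its spacer tube away, each in the tray that already holds parts of the same kind. Set every part down on the floor of its tray, bearings and nuts lying flat and the tube standing upright, side by side and not on top of others; drop none of them, and leave the orange pot and the round wooden block where they are.

Things in the scene. Friction and masses are not known exactly. Their poses are not given: they have to be found in the camera images.
- bearing_1_center (a point): Ball bearing: steel ring with dark seals, outside diameter 52 mm, bore 25 mm, 15 mm high, about 0.13 kg, lying flat on the bench. The point is its centre, 7.5 mm above its underside; z is its axis. There are two, alike.
- bearing_2_center (a point): Ball bearing: steel ring with dark seals, outside diameter 52 mm, bore 25 mm, 15 mm high, about 0.13 kg, lying flat on the bench. The point is its centre, 7.5 mm above its underside; z is its axis. There are two, alike.
- nut_1_center (a point): Large steel hexagon nut, 36 mm across flats (41.6 mm over corners), 22 mm high, bore 21 mm, about 0.11 kg, lying flat on the bench. The point is its centre, 11 mm above its underside; z is its axis; its x axis is normal to a pair of flats, as are the directions 60 and 120 degrees from it. There are two, alike.
- nut_2_center (a point): Large steel hexagon nut, 36 mm across flats (41.6 mm over corners), 22 mm high, bore 21 mm, about 0.11 kg, lying flat on the bench. The point is its centre, 11 mm above its underside; z is its axis; its x axis is normal to a pair of flats, as are the directions 60 and 120 degrees from it. There are two, alike.
- tube_center (a point): Steel spacer tube standing on end on the bench, outside diameter 35 mm, bore 25 mm, 45 mm high, about 0.16 kg. The point is its centre, 22.5 mm above its underside; z is its axis.
- bearing_tray: Open grey steel tray, fixed, 146 (x) by 206 (y) by 28 mm high, walls and floor 3 mm. Origin: centre of its underside, on the bench; x points away from the robot (within 0.15 rad), y along its long side. Holds three bearings (52 mm across, 15 mm high), fixed, in a row in its far half (x over 10 mm); near half empty: room for two parts at x -32, y -46 and +46 mm. The three trays differ only by what they hold and change places.
- nut_tray: Open grey steel tray, fixed, 146 (x) by 206 (y) by 28 mm high, walls and floor 3 mm. Origin: centre of its underside, on the bench; x points away from the robot (within 0.15 rad), y along its long side. Holds four nuts (22 mm high), fixed, in a row in its far half (x over 20 mm); near half empty: room for two parts at x -32, y -46 and +46 mm. The three trays differ only by what they hold and change places.
- tube_tray: Open grey steel tray, fixed, 146 (x) by 206 (y) by 28 mm high, walls and floor 3 mm. Origin: centre of its underside, on the bench; x points away from the robot (within 0.15 rad), y along its long side. Holds four spacer tubes (35 mm across, 45 mm high) on end, fixed, in a row in its far half (x over 20 mm); near half empty: room for two parts at x -32, y -46 and +46 mm. The three trays differ only by what they hold and change places.
- wax_pot_center (a point): Orange plastic wax pot on three stubby feet, 72 mm across at its flat top, 74 mm high, 0.25 kg, loose: leave it. The point is its centre, 37 mm above the bench.
- wood_block_center (a point): Round wooden block, 80 mm across, 34 mm high, 0.16 kg, loose: leave it. The point is its centre, 17 mm above the bench.
There are look-alikes about, which are no part of the job. Leave any purple or turquoise look-alike of the part that bears nut_1_center alone.

How it is judged:
By the outcome, as a careful person would: the job done as asked, in the order asked, and still so for the second after the job is handed in, with the robot touching nothing.
It also fails if it takes over 112 s, if anything falls off the work surface, if the arm or the gripper's body presses on something with over 40 N, if the wrist force passes 120 N, or if a joint passes its speed limit or range.

## Working session

There is one attempt and no reset: what is moved stays moved. The work goes in short steps, Python scripts to look and compute and a shell command to move; the robot and the scene stay as the last step left them, time stands still between calls to the robot, and variables do not carry over. Pictures are saved under pics/ and viewed, at most 14 in all, crops included, and the job is handed in when it is done.

```bash
mkdir -p pics; python3 - <<'E'
from plant import r
import cv2
for n in("scene","top"):
    im=r.capture(n); cv2.imwrite(f"pics/{n}0.png",im[...,::-1]); p=r.camera_params(n); print(n,p)
print(r.get_state())
E
```

```text
scene {'fx': 453.61471913588997, 'fy': 453.61471913588997, 'cx': 314.1234281494422, 'cy': 195.4166335732043, 'R': array([[-0.49988557,  0.86599421,  0.01297893],
       [ 0.68237344,  0.4030327 , -0.60986157],
       [-0.53336752, -0.29600452, -0.79240167]]), 't': array([ 0.21340064, -0.31875401,  1.43378434])}
top {'fx': 404.57818400757316, 'fy': 404.57818400757316, 'cx': 323.1656957302101, 'cy': 194.7731796544096, 'R': array([[ 0.02323926, -0.99969993,  0.0077453 ],
       [-0.9922084 , -0.02401229, -0.1222534 ],
       [ 0.1224027 , -0.00484387, -0.9924687 ]]), 't': array([0.01953272, 0.48884887, 0.96786986])}
{'time_s': 0.1, 'joints': array([-4.74355290e+01,  2.05887364e+01,  6.37645205e-01, -1.62558674e-02,
       -7.01351299e+01, -1.65077579e+01]), 'qd': array([-0.01050279, -0.08113962,  0.08075354,  0.08558827,  0.06742483,
       -0.06517083]), 'joint_torque': array([-1.60262207e-03, -5.84164059e+01,  2.93752509e+01,  7.01556399e+00,
        1.01589775e-02, -3.98751990e-05]), 'tcp_pos': array([ 0.29642853, -0.60623809,  0.40379449]), 'eef_rot': array([ 1.79912990e+02, -9.84909626e-03, -1.53948815e+02]), 'contact_force': array([-0.71843715,  0.50274834, -0.31938676]), 'moment': array([ 0.01487467,  0.00685737, -0.06110478]), 'gripper_force': 0.0, 'gripper_width': 0.08774072255781411}
```

View pics/scene0.png

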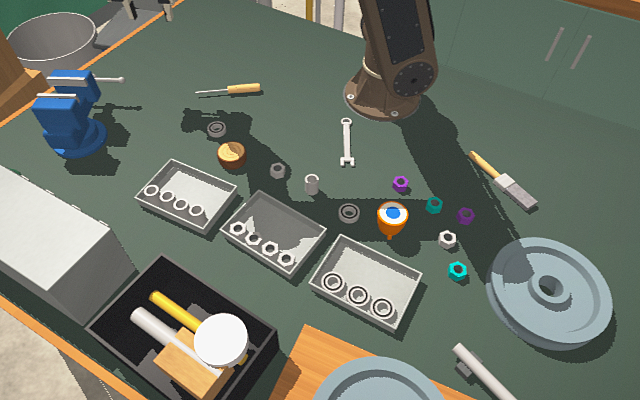

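View pics/top0.png

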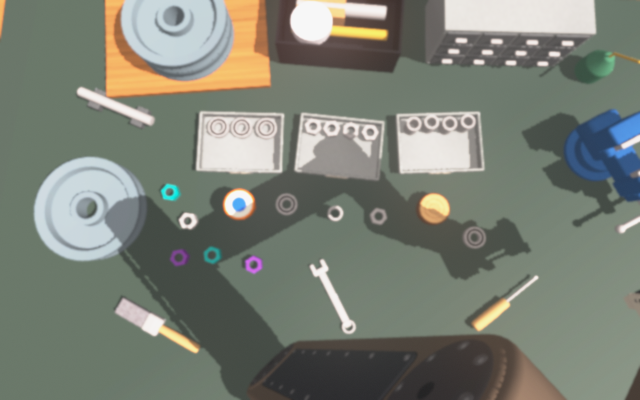

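The top view shows the bearing tray (240,142), nut tray (340,146) and tube tray (440,142). Candidates in the top picture:
- **Bearings:** (286,204) and (474,237).
- **Tube:** (335,212).
- **Grey nuts:** (188,220) and (378,215).
- **Nut look-alikes to leave:** turquoise (170,192) and (212,255), purple (179,257) and (253,264).
- **Other items to leave:** pot (239,204) and block (434,208).

I'll check the choice in a close crop.

```bash
python3 - <<'E'
import cv2,numpy as np
t=cv2.imread("pics/top0.png"); s=cv2.imread("pics/scene0.png")
a=cv2.resize(t[170:280,150:310],(800,550),interpolation=cv2.INTER_CUBIC)
b=cv2.resize(t[170:270,320:500],(800,444),interpolation=cv2.INTER_CUBIC)
c=cv2.resize(s[100:340,130:480],(800,549),interpolation=cv2.INTER_CUBIC)
for n,i in zip("abc",(a,b,c)): cv2.imwrite(f"pics/crop_{n}.png",i)
E
```

```text
(no output)
```

View pics/crop_a.png

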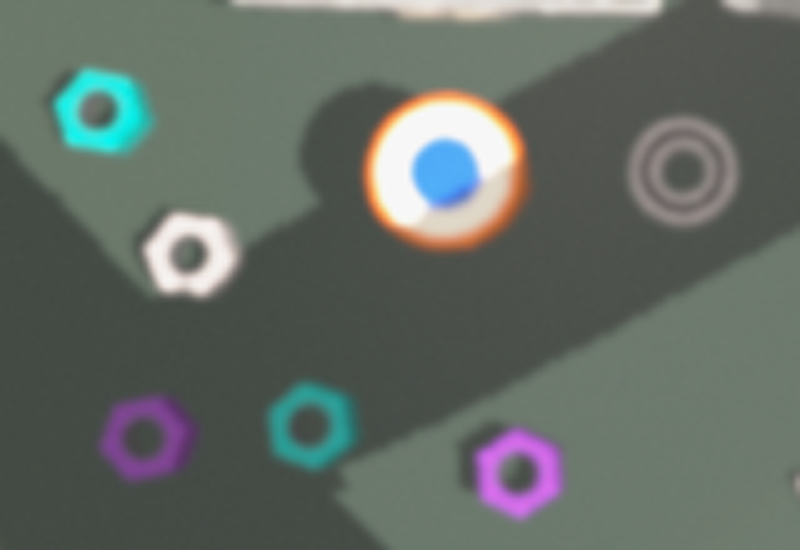

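View pics/crop_b.png

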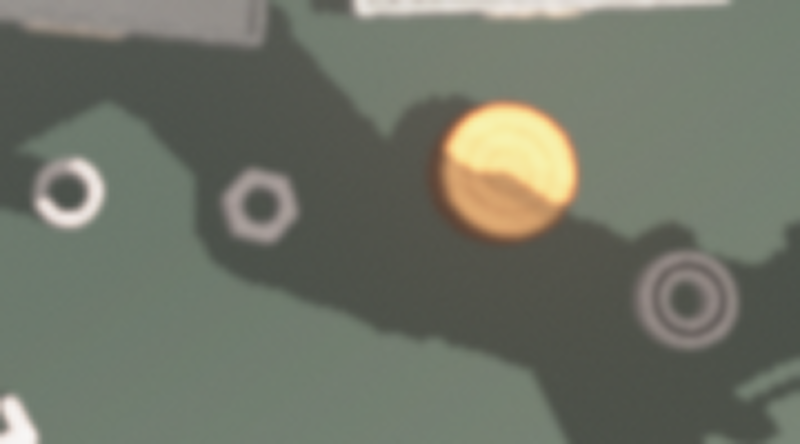

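View pics/crop_c.png

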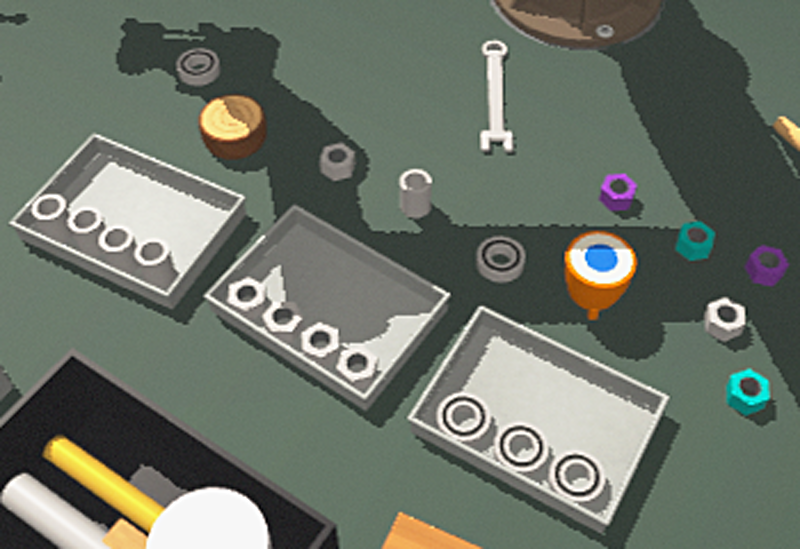

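The crops confirm it: grey nuts at (188,221) and (378,216), bearings at (286,204) and (474,237), tube at (335,213). The trays hold bearings, nuts and tubes from left to right in the top view. Next I fit the model outlines in each camera.

```bash
cat > fit.py <<'E'
import cv2,numpy as np
from scipy.optimize import differential_evolution
from plant import r
P={n:r.camera_params(n) for n in("scene","top")}
def proj(n,X):
    p=P[n];c=np.asarray(X)@p["R"].T+p["t"];return np.c_[p["fx"]*c[:,0]/c[:,2]+p["cx"],p["fy"]*c[:,1]/c[:,2]+p["cy"]]
def ray(n,u,v,z):
    p=P[n];d=p["R"].T@[(u-p["cx"])/p["fx"],(v-p["cy"])/p["fy"],1];o=-p["R"].T@p["t"];return o+d*(z-o[2])/d[2]
def circ(R):
    a=np.linspace(0,2*np.pi,90,False);return R*np.c_[np.cos(a),np.sin(a)]
def poly(c,n=20):
    c=np.array(c);return np.vstack([np.linspace(c[i],c[(i+1)%len(c)],n,False) for i in range(len(c))])
def hexa(): 
    a=np.radians(30+60*np.arange(6));return poly(.0208*np.c_[np.cos(a),np.sin(a)],15)
def rect(): return poly([[.073,.103],[-.073,.103],[-.073,-.103],[.073,-.103]],30)
def place(o,x,y,a,z):
    c,s=np.cos(a),np.sin(a);q=o@np.array([[c,s],[-s,c]])+[x,y];return np.c_[q,np.full(len(q),z)]
def fit(im,n,o,z,x0,y0,a=(0,1e-6),w=.012,d=.003):
    g=cv2.cvtColor(im,cv2.COLOR_RGB2GRAY).astype(np.float32)
    nn=o/np.linalg.norm(o,axis=1)[:,None]
    def S(q,k):
        uv=proj(n,place(o+k*d*nn,*q,z)).astype(np.float32);return cv2.remap(g,uv[:,:1],uv[:,1:],cv2.INTER_LINEAR).ravel()
    f=lambda q:-np.mean(np.clip(S(q,-1)-S(q,1),-60,60))
    s=differential_evolution(f,[(x0-w,x0+w),(y0-w,y0+w),a],seed=1,tol=1e-6,maxiter=150)
    return s.x,-s.fun
E
python3 - <<'E'
from fit import *
I={n:cv2.imread(f"pics/{n}0.png")[...,::-1].copy() for n in P}
T={"b1":(circ(.026),.015,286.2,203.8),"b2":(circ(.026),.015,474.2,237),"n1":(hexa(),.022,187.6,220.4),"n2":(hexa(),.022,378.4,215.8),"tube":(circ(.0175),.045,335.3,213),"pot":(circ(.036),.074,239,204),"block":(circ(.04),.034,434,208),
"Tb":(rect(),.028,240,142),"Tn":(rect(),.028,340,146),"Tt":(rect(),.028,440,142)}
for k,(o,z,u,v) in T.items():
    x0,y0,_=ray("top",u,v,z); a=(-.25,.25) if k[0]=="T" else (-.53,.53) if k[0]=="n" else (0,1e-6)
    for n in("top","scene"):
        q,s=fit(I[n],n,o,z,x0,y0,a); print(k,n,np.round(q[:2],4),round(np.degrees(q[2]),1),round(s,1),"rad",round(np.hypot(*q[:2]),3))
        for p in proj(n,place(o,*q,z)): cv2.circle(I[n],(int(round(p[0])),int(round(p[1]))),0,(255,0,0))
a=cv2.resize(I["top"][100:270,150:510],(800,378)); cv2.imwrite("pics/ov.png",a[...,::-1])
E
```

```text
b1 top [0.4654 0.1229] 0.0 35.0 rad 0.481
b1 scene [0.4665 0.1228] 0.0 44.7 rad 0.482
b2 top [ 0.3935 -0.3465] 0.0 30.1 rad 0.524
b2 scene [ 0.4046 -0.3373] 0.0 39.1 rad 0.527
n1 top [0.4182 0.3632] -7.1 60.0 rad 0.554
n1 scene [0.4176 0.3642] -11.9 60.0 rad 0.554
n2 top [ 0.4401 -0.106 ] -13.3 53.8 rad 0.453
n2 scene [ 0.4406 -0.1066] -2.9 46.1 rad 0.453
tube top [0.4437 0.0025] 0.0 55.7 rad 0.444
tube scene [0.443  0.0007] 0.0 47.0 rad 0.443
pot top [0.4576 0.2312] 0.0 60.0 rad 0.513
pot scene [0.4578 0.229 ] 0.0 60.0 rad 0.512
block top [ 0.461  -0.2405] 0.0 41.6 rad 0.52
block scene [ 0.4615 -0.2401] 0.0 31.6 rad 0.52
Tb top [0.6093 0.2351] 0.2 30.5 rad 0.653
Tb scene [0.6255 0.2316] -5.3 20.9 rad 0.667
Tn top [0.6048 0.0009] -4.6 31.5 rad 0.605
Tn scene [ 0.6137 -0.0085] -4.7 29.6 rad 0.614
Tt top [ 0.6355 -0.2622] 3.2 27.5 rad 0.687
Tt scene [ 0.6414 -0.2611] 2.3 21.7 rad 0.692
```

View pics/ov.png

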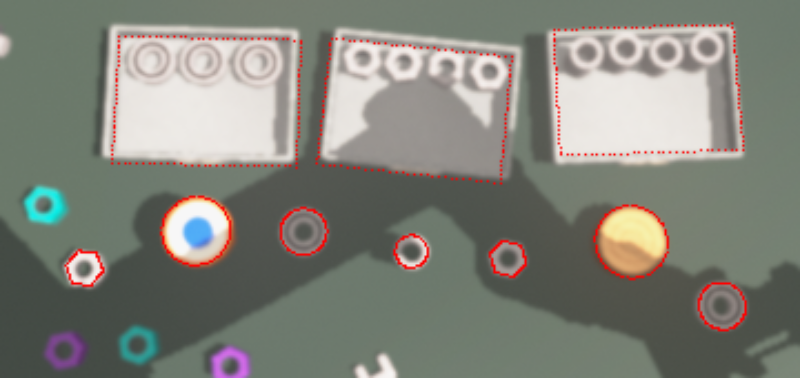

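The part outlines fit well, but the tray fits are off because the walls and floor confuse the score. I'll zoom in on the trays with the nominal outlines drawn and refit b2.

```bash
python3 - <<'E'
from fit import *
I={n:cv2.imread(f"pics/{n}0.png")[...,::-1].copy() for n in P}
x0,y0,_=ray("top",474.2,237,.015)
for n in P: print(n,fit(I[n],n,circ(.026),.015,.396,-.342,w=.025,d=.004))
g=cv2.cvtColor(I["top"],cv2.COLOR_RGB2GRAY)
print(g[142,185:300].tolist()); print(g[100:185,225].tolist())
a=cv2.resize(I["top"][100:185,190:290],None,fx=6,fy=6,interpolation=cv2.INTER_CUBIC)
cv2.imwrite("pics/tb.png",a[...,::-1])
E
```

```text
scene (array([ 4.04966766e-01, -3.37564522e-01,  3.10709054e-07]), np.float64(43.354251861572266))
top (array([ 3.93441822e-01, -3.46118844e-01,  5.08354696e-07]), np.float64(31.249067306518555))
[116, 116, 115, 116, 116, 116, 116, 112, 101, 84, 76, 93, 142, 200, 222, 210, 187, 189, 210, 224, 229, 230, 230, 230, 229, 229, 230, 230, 230, 231, 231, 231, 231, 232, 233, 233, 233, 233, 233, 233, 234, 233, 233, 233, 234, 234, 234, 234, 234, 234, 234, 234, 234, 234, 234, 234, 233, 232, 232, 232, 233, 232, 232, 232, 232, 231, 230, 230, 230, 230, 230, 229, 228, 229, 229, 229, 229, 228, 227, 227, 226, 226, 226, 225, 225, 225, 225, 221, 202, 167, 146, 142, 142, 144, 158, 193, 221, 215, 168, 130, 122, 122, 121, 120, 110, 97, 89, 87, 87, 87, 90, 107, 153, 204, 221]
[117, 118, 117, 118, 118, 118, 117, 118, 117, 118, 123, 156, 202, 213, 187, 154, 158, 197, 225, 233, 232, 221, 204, 186, 178, 177, 179, 178, 177, 184, 201, 215, 224, 223, 216, 212, 219, 229, 233, 233, 234, 234, 234, 233, 233, 233, 233, 233, 234, 233, 233, 233, 233, 234, 234, 234, 233, 233, 233, 233, 233, 234, 233, 233, 233, 233, 232, 228, 217, 218, 213, 177, 135, 120, 119, 118, 118, 119, 118, 118, 119, 118, 118, 117, 117]
```

View pics/tb.png

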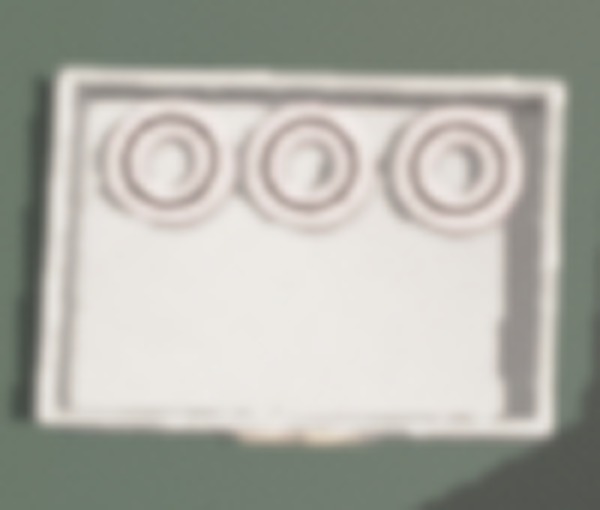

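```bash
python3 - <<'E'
from fit import *
I={n:cv2.imread(f"pics/{n}0.png")[...,::-1].copy() for n in P}
print("b2 scene",fit(I["scene"],"scene",circ(.026),.015,.3935,-.3465,w=.006,d=.002))
# trays: rim bright line vs outside; corners from outer edge, perspective-normal offset
def fit2(n,x0,y0,z=.028):
    g=cv2.cvtColor(I[n],cv2.COLOR_RGB2GRAY).astype(np.float32)
    b=rect();m=np.abs(b/[.073,.103]);nrm=np.where((m[:,:1]>m[:,1:])*[[True,True]],[[1,0]],[[0,1]])*np.sign(b)
    def S(q,k):
        uv=proj(n,place(b+k*nrm,*q,z)).astype(np.float32);return cv2.remap(g,uv[:,:1],uv[:,1:],cv2.INTER_LINEAR).ravel()
    # rim centre is brighter than 5 mm outside and than 5mm inside
    f=lambda q:-np.mean(np.clip(S(q,-.0015)-S(q,.0045),-20,60)+.5*np.clip(S(q,-.0015)-S(q,-.0075),-20,60))
    s=differential_evolution(f,[(x0-.025,x0+.025),(y0-.025,y0+.025),(-.2,.2)],seed=2,tol=1e-6,maxiter=300,popsize=30)
    return s.x,-s.fun
for k,u,v in(("Tb",240,142),("Tn",340,146),("Tt",440,142)):
    x0,y0,_=ray("top",u,v,.028)
    for n in P:
        q,s=fit2(n,x0,y0);print(k,n,np.round(q[:2],4),round(np.degrees(q[2]),2),round(s,1))
        for p in proj(n,place(rect(),*q,.028)): cv2.circle(I[n],(int(round(p[0])),int(round(p[1]))),0,(255,0,0))
a=cv2.resize(I["top"][100:190,190:490],(800,240));b=cv2.resize(I["scene"][150:335,130:430],(580,358))
b=cv2.copyMakeBorder(b,0,0,0,220,0);cv2.imwrite("pics/ov2.png",np.vstack([a,b])[...,::-1])
E
```

```text
b2 scene (array([ 3.95157406e-01, -3.46847723e-01,  4.54424541e-07]), np.float64(34.38563537597656))
Tb scene [0.6177 0.2414] 0.41 82.4
Tb top [0.6193 0.2422] -0.0 67.1
Tn scene [ 0.6134 -0.0082] -4.54 77.3
Tn top [ 0.6145 -0.0078] -4.67 55.8
Tt scene [ 0.63   -0.2605] 3.37 82.9
Tt top [ 0.6306 -0.2603] 3.39 58.3
```

View pics/ov2.png

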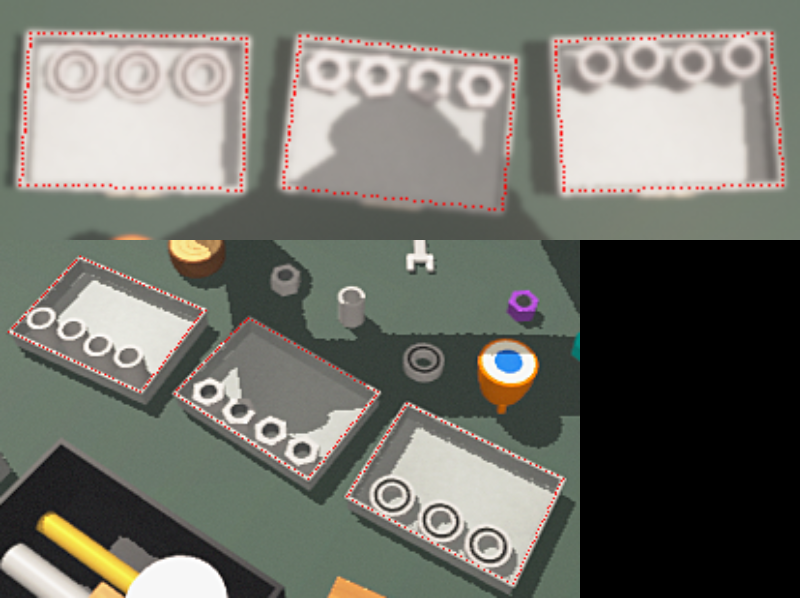

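The trays now agree in both cameras within 2 mm:
- **Bearing tray:** (.6185,.2418), 0.2°.
- **Nut tray:** (.614,-.008), -4.6°.
- **Tube tray:** (.630,-.260), 3.4°.

Part positions are b1 (.466,.1228), b2 (.394,-.3466), n1 (.418,.364), n2 (.440,-.106) and tube (.443,.0015). I start with b2.

```bash
cat > calc.py <<'E'
import sys,numpy as np
from scipy.spatial.transform import Rotation as Ro
from plant import r
s=r.get_state();p=s["tcp_pos"];R=Ro.from_euler("xyz",s["eef_rot"],degrees=True)
v=[float(a) for a in sys.argv[1:]]
T=Ro.from_euler("xyz",[180,0,v[3]],degrees=True)
print("t",round(s["time_s"],2),"pos",np.round(p,4),"rot",np.round(s["eef_rot"],2),"w",round(s["gripper_width"],4),"j",np.round(s["joints"],0))
print("shift",np.round(R.inv().apply(np.array(v[:3])-p),4),"turn",np.round((R.inv()*T).as_rotvec(degrees=True),2))
E
python3 calc.py .394 -.3466 .28 -180
python3 - <<'E'
from fit import *
for u,v in((170,192),(179,257),(212,255),(253,264)): print(np.round(ray("top",u,v,.022),3))
E
```

```text
t 0.1 pos [ 0.2964 -0.6062  0.4038] rot [ 1.7991e+02 -1.0000e-02 -1.5395e+02] w 0.0877 j [-47.  21.   1.  -0. -70. -17.]
shift [-0.2017  0.1902  0.124 ] turn [ 0.08 -0.03 26.05]
[0.487 0.411 0.022]
[0.328 0.378 0.022]
[0.335 0.298 0.022]
[0.316 0.198 0.022]
```

```bash
python3 -m pendant '[[[-0.202,0.19,0.124,0,0,26,1],[-0.202,0.19,0.124,0,0,26,1],[-0.202,0.19,0.124,0,0,26,1],[-0.202,0.19,0.124,0,0,26,1],[-0.202,0.19,0.124,0,0,26,1]]]' 40; python3 calc.py .394 -.3466 .28 -180
```

```text
time_s: 0.6
tcp_pos: [0.3767, -0.3926, 0.3024]
eef_rot: [180.0, 0.0, 180.0]
contact_force: [1.8, 0.4, 0.1]
gripper_width: 0.0877
gripper_force: 0.0
t 0.6 pos [ 0.3767 -0.3926  0.3024] rot [179.99   0.   180.  ] w 0.0877 j [-26.  14. -24.  -0. -53. -64.]
shift [-0.0173  0.046   0.0224] turn [ 0.01  0.   -0.  ]
```

```bash
python3 -m pendant '[[[-0.0173,0.046,0.0224,0,0,0,1],[-0.0173,0.046,0.0224,0,0,0,1],[-0.0173,0.046,0.0224,0,0,0,1],[-0.0173,0.046,0.0224,0,0,0,1]]]'; python3 calc.py .394 -.3466 .182 -180
```

```text
time_s: 1.0
tcp_pos: [0.3941, -0.3488, 0.2813]
eef_rot: [-180.0, 0.0, -179.9]
contact_force: [0.1, -0.2, -0.7]
gripper_width: 0.0876
gripper_force: 0.0
t 1.0 pos [ 0.3941 -0.3488  0.2813] rot [-1.7997e+02  3.0000e-02 -1.7992e+02] w 0.0876 j [-20.  13. -27.   0. -49. -70.]
shift [0.0002 0.0023 0.0993] turn [-0.03  0.03  0.08]
```

```bash
python3 -m pendant '[[[0,0.0022,0.04,0,0,0,1],[0,0.0022,0.08,0,0,0,1],[0,0.0022,0.098,0,0,0,1],[0,0.0022,0.098,0,0,0,1]]]'; python3 calc.py .394 -.3466 .182 -180
```

```text
time_s: 1.4
tcp_pos: [0.3928, -0.3472, 0.1809]
eef_rot: [179.9, -0.2, 179.9]
contact_force: [0.2, 0.3, -0.6]
gripper_width: 0.0874
gripper_force: 0.0
t 1.4 pos [ 0.3928 -0.3472  0.1809] rot [179.92  -0.2  179.93] w 0.0874 j [-20.  21. -33.  -0. -36. -70.]
shift [-0.0012  0.0006 -0.0011] turn [ 0.08 -0.2  -0.07]
```

```bash
python3 -m pendant '[[[0,0,0,0,0,0,-1],[0,0,0,0,0,0,-1],[0,0,0,0,0,0,-1],[0,0,0,0,0,0,-1],[0,0,0,0,0,0,-1]]]' 40;python3 -m pendant '[[[0,0,0,0,0,0,-1],[0,0,0,0,0,0,-1],[0,0,0,0,0,0,-1]]]' 40; python3 calc.py .394 -.3466 .30 -180
```

```text
time_s: 1.9
tcp_pos: [0.394, -0.3462, 0.1836]
eef_rot: [-180.0, 0.1, -179.9]
contact_force: [-0.4, -2.0, -0.3]
gripper_width: 0.0537
gripper_force: 1.0
time_s: 2.2
tcp_pos: [0.3941, -0.3462, 0.1835]
eef_rot: [-180.0, 0.0, -179.9]
contact_force: [-1.2, 1.0, 6.4]
gripper_width: 0.0503
gripper_force: 40.0
t 2.2 pos [ 0.3941 -0.3462  0.1835] rot [-1.7997e+02  4.0000e-02 -1.7991e+02] w 0.0503 j [-20.  21. -33.   0. -36. -70.]
shift [ 1.000e-04 -5.000e-04 -1.165e-01] turn [-0.03  0.04  0.09]
```

```bash
python3 -m pendant '[[[0,0,-0.01,0,0,0,-1],[0,0,-0.03,0,0,0,-1],[0,0,-0.07,0,0,0,-1],[0,0,-0.11,0,0,0,-1],[0,0,-0.11,0,0,0,-1]]]'; python3 - <<'E'
from plant import r
import cv2
cv2.imwrite("pics/s1.png",cv2.resize(r.capture("scene")[60:310,130:530,::-1],(800,500)))
E
python3 calc.py .5865 .1978 .294 -180
```

```text
time_s: 2.7
tcp_pos: [0.3954, -0.3469, 0.2987]
eef_rot: [-179.8, 0.5, -179.9]
contact_force: [0.7, -0.4, -0.9]
gripper_width: 0.0504
gripper_force: 40.0
t 2.75 pos [ 0.3945 -0.3463  0.296 ] rot [-179.87    0.32 -179.93] w 0.0506 j [-20.  12. -27.   0. -51. -70.]
shift [-0.1926  0.5439  0.0019] turn [-0.13  0.32  0.07]
```

View pics/s1.png

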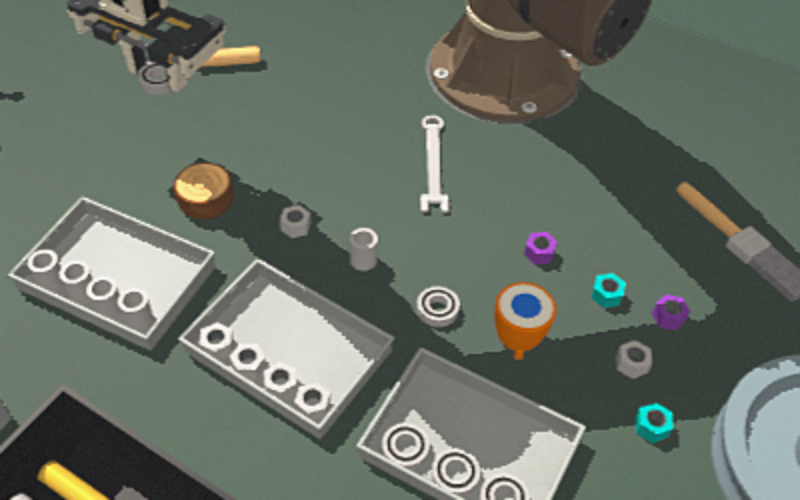

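Picture: the bearing hangs level in the gripper at (155,75), and nothing else has moved. Now I carry it to the bearing tray.

```bash
python3 -m pendant '[[[-0.01,0.028,0,0,0,0,-1],[-0.022,0.066,0,0,0,0,-1],[-0.037,0.108,0,0,0,0,-1],[-0.052,0.15,0,0,0,0,-1],[-0.067,0.192,0,0,0,0,-1]]]'; python3 -m pendant '[[[-0.015,0.042,0,0,0,0,-1],[-0.03,0.084,0,0,0,0,-1],[-0.045,0.126,0,0,0,0,-1],[-0.06,0.168,0,0,0,0,-1],[-0.075,0.21,0,0,0,0,-1]]]'; python3 calc.py .5865 .1978 .294 -180
```

```text
time_s: 3.25
tcp_pos: [0.4603, -0.1524, 0.292]
eef_rot: [180.0, -0.1, -180.0]
contact_force: [1.0, 0.1, -0.8]
gripper_width: 0.0501
gripper_force: 40.0
time_s: 3.75
tcp_pos: [0.5351, 0.0578, 0.2918]
eef_rot: [-180.0, -0.1, -179.9]
contact_force: [1.5, 0.1, -1.3]
gripper_width: 0.0506
gripper_force: 40.0
t 3.75 pos [0.5351 0.0578 0.2918] rot [-1.7997e+02 -1.2000e-01 -1.7994e+02] w 0.0506 j [  27.   14.  -25.   -0.  -51. -117.]
shift [-0.0515  0.14   -0.0023] turn [-0.03 -0.12  0.06]
```

```bash
python3 -m pendant '[[[-0.014,0.038,0,0,0,0,-1],[-0.028,0.076,0,0,0,0,-1],[-0.04,0.11,0,0,0,0,-1],[-0.0515,0.14,0,0,0,0,-1],[-0.0515,0.14,0,0,0,0,-1]]]'; python3 -m pendant '[[[0,0,0.02,0,0,0,-1],[0,0,0.05,0,0,0,-1],[0,0,0.07,0,0,0,-1],[0,0,0.07,0,0,0,-1]]]'; python3 calc.py .5865 .1978 .1865 -180
```

```text
time_s: 4.25
tcp_pos: [0.5875, 0.1994, 0.2912]
eef_rot: [-180.0, -0.1, -179.8]
contact_force: [0.0, -0.6, -1.3]
gripper_width: 0.0504
gripper_force: 40.0
time_s: 4.65
tcp_pos: [0.585, 0.1947, 0.2189]
eef_rot: [-179.8, -0.4, 180.0]
contact_force: [-0.6, -0.5, 0.0]
gripper_width: 0.0504
gripper_force: 40.0
t 4.65 pos [0.585  0.1947 0.2189] rot [-179.78   -0.39  180.  ] w 0.0504 j [  37.   25.  -19.   -0.  -46. -126.]
shift [-0.0017  0.0032  0.0324] turn [-0.22 -0.39 -0.  ]
```

```bash
python3 -m pendant '[[[0,0,0.01,0,0,0,-1],[0,0,0.02,0,0,0,-1],[0,0,0.028,0,0,0,-1],[0,0,0.028,0,0,0,-1],[0,0,0.028,0,0,0,-1]]]'; python3 calc.py .5865 .1978 .1865 -180;python3 -m pendant '[[[0,0,0,0,0,0,-1]]]'; python3 calc.py .5865 .1978 .1865 -180
```

```text
time_s: 5.15
tcp_pos: [0.5869, 0.1961, 0.195]
eef_rot: [-180.0, 0.0, -179.9]
contact_force: [1.0, -0.2, -1.9]
gripper_width: 0.0507
gripper_force: 40.0
t 5.15 pos [0.5869 0.1961 0.195 ] rot [-180.      0.   -179.94] w 0.0507 j [  37.   27.  -20.    0.  -43. -126.]
shift [0.0004 0.0017 0.0085] turn [-0.    0.    0.06]
time_s: 5.25
tcp_pos: [0.5871, 0.1962, 0.1954]
eef_rot: [180.0, 0.0, -179.9]
contact_force: [-0.2, 0.4, -1.8]
gripper_width: 0.0503
gripper_force: 40.0
t 5.25 pos [0.5871 0.1962 0.1954] rot [ 1.7997e+02  4.0000e-02 -1.7993e+02] w 0.0503 j [  37.   27.  -20.    0.  -43. -126.]
shift [0.0006 0.0016 0.0089] turn [0.03 0.04 0.07]
```

```bash
python3 -m pendant '[[[0,0.001,0.004,0,0,0,-1],[0,0.001,0.007,0,0,0,-1],[0,0.001,0.0075,0,0,0,-1],[0,0.001,0.0085,0,0,0,-1],[0,0.001,0.0085,0,0,0,-1]]]'; python3 -m pendant '[[[0,0,0,0,0,0,-1],[0,0,0,0,0,0,-1]]]'
```

```text
time_s: 5.75
tcp_pos: [0.5868, 0.1971, 0.1866]
eef_rot: [-180.0, -0.0, -179.9]
contact_force: [-2.2, 0.3, 2.0]
gripper_width: 0.0501
gripper_force: 40.0
time_s: 5.95
tcp_pos: [0.5868, 0.1971, 0.1866]
eef_rot: [-180.0, -0.0, -179.9]
contact_force: [-1.9, -0.4, 3.4]
gripper_width: 0.0504
gripper_force: 40.0
```

```bash
python3 -m pendant '[[[0,0,0,0,0,0,0.4],[0,0,0,0,0,0,0.4],[0,0,0,0,0,0,0.4],[0,0,0,0,0,0,0.4]]]'; python3 -m pendant '[[[0,0,-0.02,0,0,0,0.4],[0,0,-0.05,0,0,0,0.4],[0,0,-0.09,0,0,0,0.4],[0,0,-0.11,0,0,0,0.4],[0,0,-0.11,0,0,0,0.4]]]'; python3 calc.py .466 .1228 .29 -90
```

```text
time_s: 6.35
tcp_pos: [0.5869, 0.1971, 0.1863]
eef_rot: [180.0, 0.0, -179.9]
contact_force: [-0.1, 0.2, 0.3]
gripper_width: 0.0609
gripper_force: 0.0
time_s: 6.85
tcp_pos: [0.5878, 0.1976, 0.3003]
eef_rot: [179.8, 0.3, -179.9]
contact_force: [-0.3, 0.1, 0.6]
gripper_width: 0.0613
gripper_force: 0.0
t 6.85 pos [0.5878 0.1976 0.3003] rot [ 179.81    0.33 -179.91] w 0.0613 j [  37.   20.  -15.    0.  -55. -127.]
shift [ 0.122  -0.0747  0.0094] turn [ -0.11   0.4  -89.91]
```

```bash
python3 -m pendant '[[[0.122,-0.075,0.008,0,0,-90,1],[0.122,-0.075,0.008,0,0,-90,1],[0.122,-0.075,0.008,0,0,-90,1],[0.122,-0.075,0.008,0,0,-90,1],[0.122,-0.075,0.008,0,0,-90,1]]]'; python3 -m pendant '[[[0,0,0,0,0,-43,1],[0,0,0,0,0,-43,1],[0,0,0,0,0,-43,1],[0,0,0,0,0,-43,1],[0,0,0,0,0,-43,1]]]'; python3 -m pendant '[[[0,0,0,0,0,-4,1],[0,0,0,0,0,-4,1],[0,0,0,0,0,-4,1]]]';python3 calc.py .466 .1228 .29 -90
```

```text
time_s: 7.35
tcp_pos: [0.4637, 0.1211, 0.2882]
eef_rot: [180.0, -0.0, -136.6]
contact_force: [-0.1, 1.0, 0.4]
gripper_width: 0.0873
gripper_force: 0.0
time_s: 7.85
tcp_pos: [0.4647, 0.1218, 0.2877]
eef_rot: [180.0, -0.0, -93.7]
contact_force: [0.5, 0.1, 0.3]
gripper_width: 0.0875
gripper_force: 0.0
time_s: 8.15
tcp_pos: [0.4648, 0.1219, 0.288]
eef_rot: [180.0, -0.0, -90.1]
contact_force: [-0.0, 0.7, -0.4]
gripper_width: 0.0876
gripper_force: 0.0
t 8.15 pos [0.4648 0.1219 0.288 ] rot [ 1.7997e+02 -2.0000e-02 -9.0140e+01] w 0.0876 j [ 38.   9. -32.  -0. -49. -38.]
shift [-0.0009 -0.0012 -0.002 ] turn [ 0.03 -0.02 -0.14]
```

```bash
python3 -m pendant '[[[-0.001,-0.001,0.035,0,0,0,1],[-0.001,-0.001,0.075,0,0,0,1],[-0.001,-0.001,0.095,0,0,0,1],[-0.001,-0.001,0.105,0,0,0,1],[-0.001,-0.001,0.105,0,0,0,1]]]'; python3 -m pendant '[[[0,0,0,0,0,0,-1],[0,0,0,0,0,0,-1],[0,0,0,0,0,0,-1],[0,0,0,0,0,0,-1],[0,0,0,0,0,0,-1]]]' 40;python3 -m pendant '[[[0,0,0,0,0,0,-1],[0,0,0,0,0,0,-1],[0,0,0,0,0,0,-1]]]' 40; python3 -m pendant '[[[0,0,-0.01,0,0,0,-1],[0,0,-0.03,0,0,0,-1],[0,0,-0.07,0,0,0,-1],[0,0,-0.11,0,0,0,-1],[0,0,-0.11,0,0,0,-1]]]'; python3 calc.py .5863 .286 .294 -180
```

```text
time_s: 8.65
tcp_pos: [0.4657, 0.1228, 0.1823]
eef_rot: [179.9, -0.1, -90.1]
contact_force: [-0.4, 0.7, -0.1]
gripper_width: 0.088
gripper_force: 0.0
time_s: 9.15
tcp_pos: [0.4659, 0.123, 0.1839]
eef_rot: [-180.0, 0.0, -90.0]
contact_force: [-1.7, 0.6, 1.6]
gripper_width: 0.0533
gripper_force: 1.0
time_s: 9.45
tcp_pos: [0.4659, 0.123, 0.1838]
eef_rot: [-180.0, 0.0, -90.0]
contact_force: [-3.2, 0.0, 6.2]
gripper_width: 0.0507
gripper_force: 40.0
time_s: 9.95
tcp_pos: [0.4674, 0.1238, 0.2991]
eef_rot: [-179.5, 0.3, -89.9]
contact_force: [0.3, 0.8, -1.1]
gripper_width: 0.0504
gripper_force: 40.0
t 9.95 pos [0.4674 0.1238 0.2991] rot [-179.52    0.27  -89.93] w 0.0504 j [ 38.   8. -32.   0. -50. -38.]
shift [-0.162  -0.119   0.0069] turn [-0.16  0.59 90.07]
```

```bash
python3 -m pendant '[[[-0.03,-0.022,0.004,0,0,8,-1],[-0.06,-0.044,0.004,0,0,16,-1],[-0.09,-0.066,0.004,0,0,24,-1],[-0.12,-0.088,0.004,0,0,32,-1],[-0.162,-0.119,0.004,0,0,40,-1]]]'; python3 -m pendant '[[[0,0,0,0,0,8,-1],[0,0,0,0,0,16,-1],[0,0,0,0,0,24,-1],[0,0,0,0,0,32,-1],[0,0,0,0,0,40,-1]]]'; python3 -m pendant '[[[0,0,0,0,0,8,-1],[0,0,0,0,0,10,-1],[0,0,0,0,0,10,-1]]]';python3 calc.py .5863 .286 .196 -180
```

```text
time_s: 10.45
tcp_pos: [0.5836, 0.2835, 0.2893]
eef_rot: [180.0, -0.1, -130.4]
contact_force: [0.7, 0.8, -1.0]
gripper_width: 0.0505
gripper_force: 40.0
time_s: 10.95
tcp_pos: [0.5833, 0.283, 0.2889]
eef_rot: [-180.0, -0.1, -170.3]
contact_force: [0.7, -0.9, -1.1]
gripper_width: 0.0506
gripper_force: 40.0
time_s: 11.25
tcp_pos: [0.5834, 0.283, 0.289]
eef_rot: [-180.0, -0.0, 180.0]
contact_force: [0.3, -0.3, -0.8]
gripper_width: 0.0505
gripper_force: 40.0
t 11.25 pos [0.5834 0.283  0.289 ] rot [-1.7998e+02 -4.0000e-02  1.7997e+02] w 0.0505 j [  43.   23.  -11.   -0.  -56. -133.]
shift [-0.003  0.003  0.093] turn [-0.02 -0.04 -0.03]
```

```bash
python3 -m pendant '[[[-0.003,0.003,0.02,0,0,0,-1],[-0.003,0.003,0.05,0,0,0,-1],[-0.003,0.003,0.075,0,0,0,-1],[-0.003,0.003,0.088,0,0,0,-1],[-0.003,0.003,0.088,0,0,0,-1]]]'; python3 -m pendant '[[[0,0,0.004,0,0,0,-1],[0,0,0.006,0,0,0,-1],[0,0,0.006,0,0,0,-1]]]'; python3 calc.py .5863 .286 .1868 -180
```

```text
time_s: 11.75
tcp_pos: [0.586, 0.2857, 0.1993]
eef_rot: [-179.9, -0.2, -180.0]
contact_force: [-0.4, 0.0, -1.8]
gripper_width: 0.0505
gripper_force: 40.0
time_s: 12.05
tcp_pos: [0.5868, 0.2864, 0.1962]
eef_rot: [179.9, 0.1, -180.0]
contact_force: [0.5, 0.0, -0.7]
gripper_width: 0.0511
gripper_force: 40.0
t 12.05 pos [0.5868 0.2864 0.1962] rot [ 1.7995e+02  6.0000e-02 -1.7999e+02] w 0.0511 j [  43.   29.  -15.    0.  -45. -133.]
shift [ 0.0005 -0.0004  0.0094] turn [0.05 0.06 0.01]
```

```bash
python3 -m pendant '[[[0,0,0.004,0,0,0,-1],[0,0,0.007,0,0,0,-1],[0,0,0.008,0,0,0,-1],[0,0,0.009,0,0,0,-1],[0,0,0.009,0,0,0,-1]]]'; python3 -m pendant '[[[0,0,0,0,0,0,-1],[0,0,0,0,0,0,-1]]]'
```

```text
time_s: 12.55
tcp_pos: [0.5865, 0.2861, 0.1869]
eef_rot: [-180.0, -0.0, -180.0]
contact_force: [-2.3, -1.1, 4.2]
gripper_width: 0.0508
gripper_force: 40.0
time_s: 12.75
tcp_pos: [0.5865, 0.2861, 0.1869]
eef_rot: [-180.0, -0.0, -180.0]
contact_force: [-3.2, -1.8, 5.0]
gripper_width: 0.0508
gripper_force: 40.0
```

```bash
python3 -m pendant '[[[0,0,0,0,0,0,0.4],[0,0,0,0,0,0,0.4],[0,0,0,0,0,0,0.4],[0,0,0,0,0,0,0.4]]]'; python3 -m pendant '[[[0,0,-0.02,0,0,0,0.4],[0,0,-0.05,0,0,0,0.4],[0,0,-0.09,0,0,0,0.4],[0,0,-0.11,0,0,0,0.4],[0,0,-0.11,0,0,0,0.4]]]'; python3 calc.py .418 .3637 .29 -159
python3 - <<'E'
from plant import r
import cv2
cv2.imwrite("pics/s2.png",cv2.resize(r.capture("scene")[100:350,130:530,::-1],(800,500)))
E
```

```text
time_s: 13.15
tcp_pos: [0.5867, 0.2863, 0.1863]
eef_rot: [180.0, 0.0, -180.0]
contact_force: [0.7, -0.3, -0.3]
gripper_width: 0.0609
gripper_force: 0.0
time_s: 13.65
tcp_pos: [0.5875, 0.2869, 0.3004]
eef_rot: [179.8, 0.3, -180.0]
contact_force: [0.2, -0.9, -0.3]
gripper_width: 0.061
gripper_force: 0.0
t 13.65 pos [0.5875 0.2869 0.3004] rot [ 179.78    0.31 -179.97] w 0.061 j [  43.   23.  -10.    0.  -57. -133.]
shift [0.1696 0.0769 0.0098] turn [  0.16   0.34 -20.97]
```

View pics/s2.png

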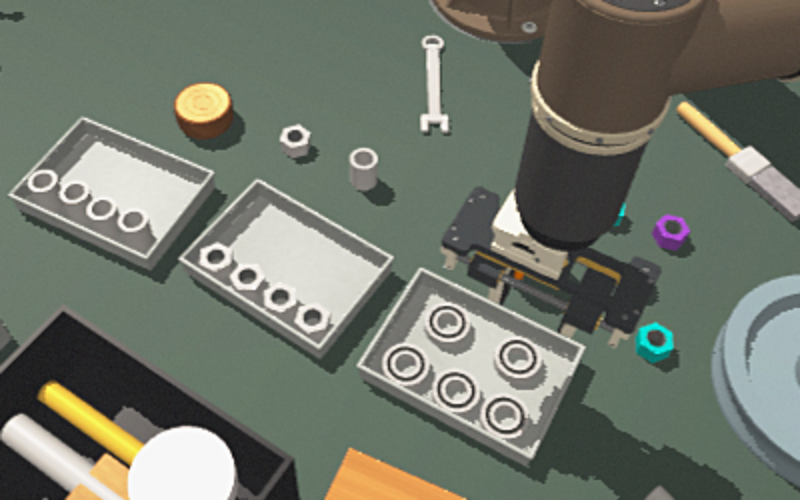

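Picture: both bearings lie flat at (447,322) and (519,356) in the bearing tray. Next is nut 1.

```bash
python3 -m pendant '[[[0.17,0.077,0.008,0,0,-21,0.4],[0.17,0.077,0.008,0,0,-21,0.4],[0.17,0.077,0.008,0,0,-21,0.4],[0.17,0.077,0.008,0,0,-21,0.4],[0.17,0.077,0.008,0,0,-21,0.4]]]';  python3 -m pendant '[[[0,0,0,0,0,0,0.4],[0,0,0,0,0,0,0.4]]]'; python3 calc.py .418 .3637 .187 -159
python3 - <<'E'
from fit import *
for n in P:
    im=r.capture(n)
    q,s=fit(im,n,hexa(),.022,.4403,-.1063,(-.53,.53),w=.008); print("n2",n,np.round(q[:2],4),np.degrees(q[2]),s)
E
```

```text
time_s: 14.2
tcp_pos: [0.4131, 0.3641, 0.2873]
eef_rot: [-180.0, -0.1, -158.8]
contact_force: [0.5, 0.5, 0.9]
gripper_width: 0.0611
gripper_force: 0.0
time_s: 14.4
tcp_pos: [0.417, 0.363, 0.2878]
eef_rot: [-180.0, -0.0, -159.0]
contact_force: [0.3, -0.1, -0.2]
gripper_width: 0.0615
gripper_force: 0.0
t 14.4 pos [0.417  0.363  0.2878] rot [-1.7996e+02 -4.0000e-02 -1.5901e+02] w 0.0615 j [  61.   15.  -24.    0.  -51. -130.]
shift [-0.0013  0.0003  0.1008] turn [-0.04 -0.04 -0.01]
n2 scene [ 0.4417 -0.1061] -7.346428324716062 60.0
n2 top [ 0.4397 -0.1057] -9.969328652371399 60.0
```

```bash
python3 -m pendant '[[[-0.001,0,0.035,0,0,0,0.4],[-0.001,0,0.07,0,0,0,0.4],[-0.001,0,0.09,0,0,0,0.4],[-0.001,0,0.101,0,0,0,0.4],[-0.001,0,0.101,0,0,0,0.4]]]'; python3 -m pendant '[[[0,0,0,0,0,0,-1],[0,0,0,0,0,0,-1],[0,0,0,0,0,0,-1],[0,0,0,0,0,0,-1],[0,0,0,0,0,0,-1]]]' 40;python3 -m pendant '[[[0,0,0,0,0,0,-1],[0,0,0,0,0,0,-1],[0,0,0,0,0,0,-1]]]' 40; python3 -m pendant '[[[0,0,-0.01,0,0,0,-1],[0,0,-0.03,0,0,0,-1],[0,0,-0.07,0,0,0,-1],[0,0,-0.11,0,0,0,-1],[0,0,-0.11,0,0,0,-1]]]'; python3 calc.py .5857 .0385 .294 175.4
```

```text
time_s: 15.0
tcp_pos: [0.4179, 0.3627, 0.1859]
eef_rot: [-179.9, -0.1, -159.1]
contact_force: [0.2, -0.2, 0.1]
gripper_width: 0.0613
gripper_force: 0.0
time_s: 15.5
tcp_pos: [0.4177, 0.3639, 0.1883]
eef_rot: [179.9, 0.1, -159.0]
contact_force: [-0.5, 0.1, 6.0]
gripper_width: 0.036
gripper_force: 39.8
time_s: 15.8
tcp_pos: [0.4177, 0.3639, 0.1883]
eef_rot: [180.0, 0.1, -159.0]
contact_force: [-1.9, -0.7, 6.0]
gripper_width: 0.0357
gripper_force: 39.8
time_s: 16.3
tcp_pos: [0.4186, 0.3649, 0.3036]
eef_rot: [179.7, 0.5, -158.9]
contact_force: [-0.8, 0.9, -1.8]
gripper_width: 0.0357
gripper_force: 39.8
t 16.3 pos [0.4186 0.3649 0.3036] rot [ 179.71    0.47 -158.94] w 0.0357 j [  61.   14.  -23.    0.  -53. -130.]
shift [-0.0386 -0.3647  0.0081] turn [ 0.39  0.39 25.66]
```

```bash
python3 -m pendant '[[[-0.003,-0.025,0.003,0,0,5,-1],[-0.007,-0.062,0.003,0,0,10,-1],[-0.011,-0.104,0.003,0,0,15,-1],[-0.0155,-0.146,0.003,0,0,20,-1],[-0.02,-0.188,0.003,0,0,25.6,-1]]]'; python3 calc.py .5857 .0385 .294 175.4
```

```text
time_s: 16.8
tcp_pos: [0.5038, 0.1937, 0.2946]
eef_rot: [180.0, -0.0, 175.2]
contact_force: [0.8, -0.4, -0.8]
gripper_width: 0.036
gripper_force: 39.8
t 16.8 pos [0.5038 0.1937 0.2946] rot [179.99  -0.   175.22] w 0.036 j [  42.   14.  -25.   -0.  -51. -137.]
shift [-0.0946 -0.1478  0.0006] turn [ 0.01 -0.   -0.18]
```

```bash
python3 -m pendant '[[[-0.02,-0.032,0,0,0,0,-1],[-0.042,-0.066,0,0,0,0,-1],[-0.064,-0.1,0,0,0,0,-1],[-0.082,-0.128,0,0,0,0,-1],[-0.0946,-0.148,0,0,0,0,-1]]]'; python3 -m pendant '[[[0,0,0,0,0,0,-1],[0,0,0.03,0,0,0,-1],[0,0,0.06,0,0,0,-1],[0,0,0.08,0,0,0,-1],[0,0,0.08,0,0,0,-1]]]';python3 -m pendant '[[[0,0,0,0,0,0,-1],[0,0,0,0,0,0,-1]]]'; python3 calc.py .5857 .0385 .1913 175.4
```

```text
time_s: 17.3
tcp_pos: [0.5865, 0.038, 0.2944]
eef_rot: [-180.0, -0.0, 175.3]
contact_force: [-0.3, 0.5, -0.8]
gripper_width: 0.036
gripper_force: 39.8
time_s: 17.8
tcp_pos: [0.5844, 0.0401, 0.2117]
eef_rot: [-179.9, -0.3, 175.4]
contact_force: [-1.7, -0.3, -1.0]
gripper_width: 0.0356
gripper_force: 39.8
time_s: 18.0
tcp_pos: [0.5865, 0.0406, 0.2158]
eef_rot: [180.0, 0.1, 175.4]
contact_force: [0.9, 0.2, -0.6]
gripper_width: 0.0356
gripper_force: 39.8
t 18.0 pos [0.5865 0.0406 0.2158] rot [1.7996e+02 1.1000e-01 1.7544e+02] w 0.0356 j [  23.   23.  -23.    0.  -43. -118.]
shift [ 0.0007 -0.0022  0.0245] turn [0.04 0.11 0.04]
```

```bash
python3 -m pendant '[[[0,-0.001,0.008,0,0,0,-1],[0,-0.001,0.016,0,0,0,-1],[0,-0.001,0.0205,0,0,0,-1],[0,-0.001,0.0205,0,0,0,-1],[0,-0.001,0.0205,0,0,0,-1]]]'; python3 -m pendant '[[[0,0,0.0015,0,0,0,-1],[0,0,0.003,0,0,0,-1],[0,0,0.004,0,0,0,-1],[0,0,0.004,0,0,0,-1],[0,0,0.004,0,0,0,-1]]]'
```

```text
time_s: 18.5
tcp_pos: [0.586, 0.0391, 0.1937]
eef_rot: [-180.0, -0.0, 175.4]
contact_force: [-0.5, -0.5, -1.2]
gripper_width: 0.0355
gripper_force: 39.8
time_s: 19.0
tcp_pos: [0.586, 0.0392, 0.1913]
eef_rot: [180.0, 0.1, 175.4]
contact_force: [-4.5, 0.2, 11.1]
gripper_width: 0.0357
gripper_force: 39.7
```

```bash
python3 -m pendant '[[[0,0,0,0,0,0,0.15],[0,0,0,0,0,0,0.15],[0,0,0,0,0,0,0.15],[0,0,0,0,0,0,0.15]]]'; python3 -m pendant '[[[0,0,-0.02,0,0,0,0.15],[0,0,-0.05,0,0,0,0.15],[0,0,-0.09,0,0,0,0.15],[0,0,-0.1,0,0,0,0.15],[0,0,-0.1,0,0,0,0.15]]]'; python3 calc.py .4405 -.106 .29 -158
```

```text
time_s: 19.4
tcp_pos: [0.5859, 0.0391, 0.1898]
eef_rot: [-180.0, -0.0, 175.4]
contact_force: [-1.1, -0.1, -0.7]
gripper_width: 0.05
gripper_force: 0.0
time_s: 19.9
tcp_pos: [0.5865, 0.0393, 0.292]
eef_rot: [179.9, 0.2, 175.4]
contact_force: [0.7, -0.3, -0.3]
gripper_width: 0.0504
gripper_force: 0.0
t 19.9 pos [0.5865 0.0393 0.292 ] rot [179.9    0.22 175.41] w 0.0504 j [  23.   18.  -19.    0.  -53. -117.]
shift [ 0.1339 -0.1565  0.0012] turn [  0.05   0.24 -26.59]
```

```bash
python3 -m pendant '[[[0.134,-0.1565,0.002,0,0,-26.6,0.4],[0.134,-0.1565,0.002,0,0,-26.6,0.4],[0.134,-0.1565,0.002,0,0,-26.6,0.4],[0.134,-0.1565,0.002,0,0,-26.6,0.4],[0.134,-0.1565,0.002,0,0,-26.6,0.4]]]';  python3 -m pendant '[[[0,0,0,0,0,0,0.4],[0,0,0,0,0,0,0.4]]]'; python3 calc.py .4405 -.106 .187 -158
```

```text
time_s: 20.4
tcp_pos: [0.435, -0.1086, 0.2862]
eef_rot: [179.9, -0.2, -158.1]
contact_force: [0.6, 1.0, 0.5]
gripper_width: 0.0612
gripper_force: 0.0
time_s: 20.6
tcp_pos: [0.4403, -0.106, 0.2875]
eef_rot: [180.0, -0.0, -158.0]
contact_force: [0.3, -0.3, 0.1]
gripper_width: 0.0612
gripper_force: 0.0
t 20.6 pos [ 0.4403 -0.106   0.2875] rot [ 1.8000e+02 -2.0000e-02 -1.5802e+02] w 0.0612 j [ 12.   6. -36.   0. -48. -80.]
shift [-2.000e-04 -1.000e-04  1.005e-01] turn [ 0.   -0.02 -0.02]
```

```bash
python3 -m pendant '[[[0,0,0.035,0,0,0,0.4],[0,0,0.07,0,0,0,0.4],[0,0,0.09,0,0,0,0.4],[0,0,0.1,0,0,0,0.4],[0,0,0.1,0,0,0,0.4]]]'; python3 -m pendant '[[[0,0,0,0,0,0,-1],[0,0,0,0,0,0,-1],[0,0,0,0,0,0,-1],[0,0,0,0,0,0,-1],[0,0,0,0,0,0,-1]]]' 40;python3 -m pendant '[[[0,0,0,0,0,0,-1],[0,0,0,0,0,0,-1],[0,0,0,0,0,0,-1]]]' 40; python3 -m pendant '[[[0,0,-0.01,0,0,0,-1],[0,0,-0.03,0,0,0,-1],[0,0,-0.07,0,0,0,-1],[0,0,-0.11,0,0,0,-1],[0,0,-0.11,0,0,0,-1]]]'; python3 calc.py .5785 -.0495 .3 175.4
```

```text
time_s: 21.1
tcp_pos: [0.4402, -0.1056, 0.1865]
eef_rot: [180.0, -0.2, -157.9]
contact_force: [-0.4, 0.6, 0.5]
gripper_width: 0.0613
gripper_force: 0.0
time_s: 21.6
tcp_pos: [0.4402, -0.1061, 0.1887]
eef_rot: [-180.0, 0.1, -158.0]
contact_force: [-1.3, 1.0, 7.7]
gripper_width: 0.0358
gripper_force: 39.5
time_s: 21.9
tcp_pos: [0.4402, -0.1061, 0.1887]
eef_rot: [-180.0, 0.1, -158.0]
contact_force: [-0.2, 1.5, 7.0]
gripper_width: 0.0357
gripper_force: 39.5
time_s: 22.4
tcp_pos: [0.4414, -0.1061, 0.3036]
eef_rot: [-179.8, 0.5, -157.9]
contact_force: [0.8, 0.9, -2.0]
gripper_width: 0.0357
gripper_force: 39.5
t 22.4 pos [ 0.4414 -0.1061  0.3036] rot [-179.83    0.51 -157.94] w 0.0357 j [ 12.   5. -35.   0. -50. -80.]
shift [-0.1483  0.001   0.0049] turn [-0.05  0.54 26.66]
```

```bash
python3 -m pendant '[[[-0.03,0,0.003,0,0,6,-1],[-0.06,0,0.003,0,0,12,-1],[-0.09,0,0.003,0,0,18,-1],[-0.125,0.001,0.003,0,0,24,-1],[-0.148,0.001,0.003,0,0,26.6,-1]]]'; python3 -m pendant '[[[0,0,0,0,0,0,-1],[0,0,0.03,0,0,0,-1],[0,0,0.06,0,0,0,-1],[0,0,0.08,0,0,0,-1],[0,0,0.08,0,0,0,-1]]]';python3 -m pendant '[[[0,0,0,0,0,0,-1],[0,0,0,0,0,0,-1]]]'; python3 calc.py .5785 -.0495 .1917 175.4
```

```text
time_s: 22.9
tcp_pos: [0.5781, -0.049, 0.2949]
eef_rot: [-180.0, -0.0, 175.2]
contact_force: [0.4, -0.2, -0.2]
gripper_width: 0.0356
gripper_force: 39.5
time_s: 23.4
tcp_pos: [0.5746, -0.0503, 0.2122]
eef_rot: [-179.9, -0.4, 175.4]
contact_force: [-0.7, 0.4, -1.4]
gripper_width: 0.0361
gripper_force: 39.5
time_s: 23.6
tcp_pos: [0.5771, -0.0498, 0.2164]
eef_rot: [180.0, 0.1, 175.4]
contact_force: [1.1, -0.1, -1.0]
gripper_width: 0.0359
gripper_force: 39.5
t 23.6 pos [ 0.5771 -0.0498  0.2164] rot [1.7998e+02 1.1000e-01 1.7542e+02] w 0.0359 j [  14.   22.  -25.    0.  -43. -109.]
shift [-0.0014  0.0004  0.0247] turn [0.02 0.11 0.02]
```

```bash
python3 -m pendant '[[[-0.001,0,0.008,0,0,0,-1],[-0.001,0,0.016,0,0,0,-1],[-0.001,0,0.0205,0,0,0,-1],[-0.001,0,0.0205,0,0,0,-1],[-0.001,0,0.0205,0,0,0,-1]]]'; python3 -m pendant '[[[0,0,0.0015,0,0,0,-1],[0,0,0.003,0,0,0,-1],[0,0,0.0038,0,0,0,-1],[0,0,0.0038,0,0,0,-1],[0,0,0.0038,0,0,0,-1]]]'
```

```text
time_s: 24.1
tcp_pos: [0.5776, -0.0499, 0.1942]
eef_rot: [-180.0, -0.0, 175.4]
contact_force: [0.5, -0.6, -1.7]
gripper_width: 0.0356
gripper_force: 39.5
time_s: 24.6
tcp_pos: [0.5778, -0.0498, 0.1917]
eef_rot: [180.0, 0.0, 175.4]
contact_force: [-2.6, 1.3, 9.0]
gripper_width: 0.0359
gripper_force: 39.5
```

```bash
python3 -m pendant '[[[0,0,0,0,0,0,0.15],[0,0,0,0,0,0,0.15],[0,0,0,0,0,0,0.15],[0,0,0,0,0,0,0.15]]]'; python3 -m pendant '[[[0,0,-0.02,0,0,0,0.15],[0,0,-0.05,0,0,0,0.15],[0,0,-0.09,0,0,0,0.15],[0,0,-0.11,0,0,0,0.15],[0,0,-0.11,0,0,0,0.15]]]'; python3 calc.py .4435 .0015 .295 -180
```

```text
time_s: 25.0
tcp_pos: [0.5777, -0.0498, 0.1905]
eef_rot: [-180.0, -0.0, 175.4]
contact_force: [-0.4, 0.1, 0.6]
gripper_width: 0.0502
gripper_force: 0.0
time_s: 25.5
tcp_pos: [0.5787, -0.0498, 0.3042]
eef_rot: [179.9, 0.3, 175.4]
contact_force: [-0.6, 0.6, -1.1]
gripper_width: 0.0505
gripper_force: 0.0
t 25.5 pos [ 0.5787 -0.0498  0.3042] rot [179.93   0.35 175.43] w 0.0505 j [  14.   17.  -19.    0.  -54. -109.]
shift [0.1389 0.0403 0.0084] turn [ 0.06  0.35 -4.57]
```

```bash
python3 -m pendant '[[[0.139,0.04,0.006,0,0,-4.6,0.4],[0.139,0.04,0.006,0,0,-4.6,0.4],[0.139,0.04,0.006,0,0,-4.6,0.4],[0.139,0.04,0.006,0,0,-4.6,0.4],[0.139,0.04,0.006,0,0,-4.6,0.4]]]';  python3 -m pendant '[[[0,0,0,0,0,0,0.4],[0,0,0,0,0,0,0.4]]]'; python3 calc.py .4435 .0015 .192 -180
python3 - <<'E'
from plant import r
import cv2
cv2.imwrite("pics/s3.png",cv2.resize(r.capture("scene")[100:350,130:530,::-1],(800,500)))
E
```

```text
time_s: 26.0
tcp_pos: [0.4416, 0.0015, 0.2946]
eef_rot: [180.0, 0.0, -179.9]
contact_force: [0.8, 0.2, 0.8]
gripper_width: 0.0615
gripper_force: 0.0
time_s: 26.2
tcp_pos: [0.4431, 0.0011, 0.2943]
eef_rot: [-180.0, -0.0, 180.0]
contact_force: [0.6, 0.3, -0.3]
gripper_width: 0.0618
gripper_force: 0.0
t 26.2 pos [0.4431 0.0011 0.2943] rot [-1.7999e+02 -2.0000e-02  1.7996e+02] w 0.0618 j [  26.    5.  -36.    0.  -49. -116.]
shift [-0.0004  0.0004  0.1023] turn [-0.01 -0.02 -0.04]
```

View pics/s3.png

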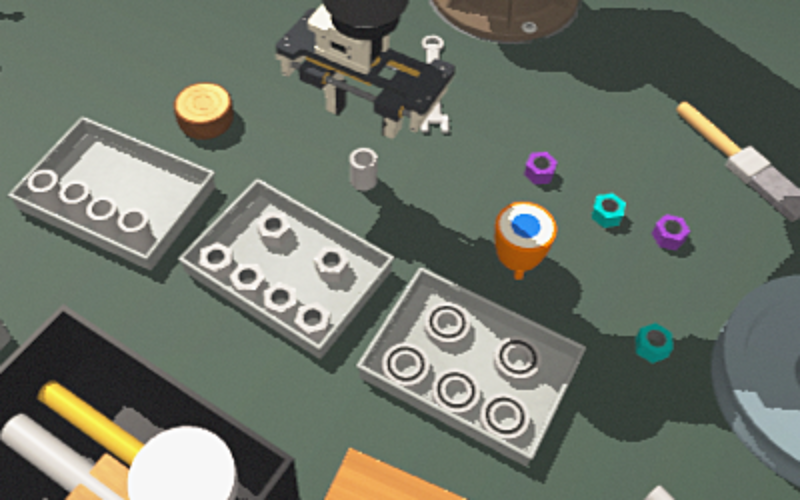

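Picture: both nuts lie flat in the nut tray at (273,225) and (331,263), and the tube stands at (363,168). The look-alikes, pot and block have not moved. Now the tube.

```bash
python3 -m pendant '[[[0,0,0.035,0,0,0,0.4],[0,0,0.07,0,0,0,0.4],[0,0,0.09,0,0,0,0.4],[0,0,0.102,0,0,0,0.4],[0,0,0.102,0,0,0,0.4]]]'; python3 -m pendant '[[[0,0,0,0,0,0,-1],[0,0,0,0,0,0,-1],[0,0,0,0,0,0,-1],[0,0,0,0,0,0,-1],[0,0,0,0,0,0,-1]]]' 40;python3 -m pendant '[[[0,0,0,0,0,0,-1],[0,0,0,0,0,0,-1],[0,0,0,0,0,0,-1]]]' 40; python3 -m pendant '[[[0,0,-0.01,0,0,0,-1],[0,0,-0.03,0,0,0,-1],[0,0,-0.07,0,0,0,-1],[0,0,-0.11,0,0,0,-1],[0,0,-0.11,0,0,0,-1]]]'; python3 calc.py .5958 -.2185 .3 -176.6
```

```text
time_s: 26.75
tcp_pos: [0.4421, 0.0006, 0.1907]
eef_rot: [-179.9, -0.2, 179.9]
contact_force: [-0.8, -0.0, -0.2]
gripper_width: 0.0617
gripper_force: 0.0
time_s: 27.25
tcp_pos: [0.4425, 0.0013, 0.1932]
eef_rot: [180.0, 0.1, -180.0]
contact_force: [-1.5, 0.9, 4.9]
gripper_width: 0.0336
gripper_force: 40.0
time_s: 27.55
tcp_pos: [0.4426, 0.0013, 0.1932]
eef_rot: [180.0, 0.1, -180.0]
contact_force: [-1.4, -0.0, 6.1]
gripper_width: 0.0334
gripper_force: 40.0
time_s: 28.05
tcp_pos: [0.4438, 0.0016, 0.308]
eef_rot: [179.8, 0.5, -179.9]
contact_force: [0.9, 1.4, -1.3]
gripper_width: 0.0331
gripper_force: 40.0
t 28.05 pos [0.4438 0.0016 0.308 ] rot [ 179.84    0.5  -179.94] w 0.0331 j [  26.    4.  -35.    0.  -51. -116.]
shift [-0.1517 -0.2203  0.0087] turn [ 0.15  0.5  -3.34]
```

```bash
python3 -m pendant '[[[-0.017,-0.025,0.004,0,0,-1,-1],[-0.04,-0.058,0.004,0,0,-2,-1],[-0.063,-0.092,0.004,0,0,-3.3,-1],[-0.087,-0.126,0.004,0,0,-3.3,-1],[-0.11,-0.16,0.004,0,0,-3.3,-1]]]'; python3 calc.py .5958 -.2185 .3 -176.6
```

```text
time_s: 28.55
tcp_pos: [0.5527, -0.1603, 0.2983]
eef_rot: [180.0, -0.0, -176.7]
contact_force: [0.6, 1.7, -2.1]
gripper_width: 0.0337
gripper_force: 40.0
t 28.55 pos [ 0.5527 -0.1603  0.2983] rot [ 1.7998e+02 -5.0000e-02 -1.7670e+02] w 0.0337 j [  3.  17. -20.  -0. -53. -90.]
shift [-0.0396 -0.0606 -0.0018] turn [ 0.02 -0.05 -0.1 ]
```

```bash
python3 -m pendant '[[[-0.02,-0.03,0,0,0,0,-1],[-0.034,-0.052,0,0,0,0,-1],[-0.0396,-0.0606,0,0,0,0,-1],[-0.0396,-0.0606,0,0,0,0,-1]]]'; python3 -m pendant '[[[0,0,0.02,0,0,0,-1],[0,0,0.045,0,0,0,-1],[0,0,0.07,0,0,0,-1],[0,0,0.08,0,0,0,-1],[0,0,0.08,0,0,0,-1]]]';python3 -m pendant '[[[0,0,0,0,0,0,-1],[0,0,0,0,0,0,-1]]]'; python3 calc.py .5958 -.2185 .1962 -176.6
```

```text
time_s: 28.95
tcp_pos: [0.5954, -0.218, 0.2976]
eef_rot: [180.0, -0.1, -176.8]
contact_force: [-0.7, 1.0, -1.7]
gripper_width: 0.0331
gripper_force: 40.0
time_s: 29.45
tcp_pos: [0.5944, -0.2163, 0.2173]
eef_rot: [180.0, -0.2, -176.7]
contact_force: [0.2, -1.2, -0.9]
gripper_width: 0.0334
gripper_force: 40.0
time_s: 29.65
tcp_pos: [0.5959, -0.2169, 0.2201]
eef_rot: [-180.0, 0.1, -176.7]
contact_force: [-1.0, 0.0, -1.8]
gripper_width: 0.0334
gripper_force: 40.0
t 29.65 pos [ 0.5959 -0.2169  0.2201] rot [-1.7997e+02  1.3000e-01 -1.7667e+02] w 0.0334 j [ -2.  26. -17.   0. -47. -84.]
shift [ 0.0002 -0.0016  0.0239] turn [-0.03  0.13 -0.07]
```

```bash
python3 -m pendant '[[[0,-0.001,0.008,0,0,0,-1],[0,-0.001,0.016,0,0,0,-1],[0,-0.001,0.0198,0,0,0,-1],[0,-0.001,0.0198,0,0,0,-1],[0,-0.001,0.0198,0,0,0,-1]]]'; python3 -m pendant '[[[0,0,0.0015,0,0,0,-1],[0,0,0.003,0,0,0,-1],[0,0,0.0037,0,0,0,-1],[0,0,0.0037,0,0,0,-1],[0,0,0.0037,0,0,0,-1]]]'
```

```text
time_s: 30.15
tcp_pos: [0.5954, -0.2181, 0.1985]
eef_rot: [-180.0, -0.0, -176.7]
contact_force: [0.3, -0.4, -1.8]
gripper_width: 0.0332
gripper_force: 40.0
time_s: 30.65
tcp_pos: [0.5955, -0.218, 0.1963]
eef_rot: [-180.0, 0.0, -176.7]
contact_force: [-2.7, 1.9, 6.1]
gripper_width: 0.0333
gripper_force: 40.0
```

```bash
python3 -m pendant '[[[0,0,0,0,0,0,0.15],[0,0,0,0,0,0,0.15],[0,0,0,0,0,0,0.15],[0,0,0,0,0,0,0.15]]]'; python3 -m pendant '[[[0,0,-0.02,0,0,0,0.15],[0,0,-0.05,0,0,0,0.15],[0,0,-0.09,0,0,0,0.15],[0,0,-0.13,0,0,0,0.15],[0,0,-0.13,0,0,0,0.15]]]'; python3 -m pendant '[[[0.1,-0.1,0,0,0,0,0.15],[0.1,-0.1,0,0,0,0,0.15],[0.1,-0.1,0,0,0,0,0.15],[0.1,-0.1,0,0,0,0,0.15],[0.1,-0.1,0,0,0,0,0.15]]]'
python3 - <<'E'
from plant import r
import cv2
cv2.imwrite("pics/s4.png",cv2.resize(r.capture("scene")[100:350,130:530,::-1],(800,500)))
E
```

```text
time_s: 31.05
tcp_pos: [0.5954, -0.2181, 0.1951]
eef_rot: [-180.0, 0.0, -176.7]
contact_force: [0.4, 0.0, -0.3]
gripper_width: 0.0499
gripper_force: 0.0
time_s: 31.55
tcp_pos: [0.5971, -0.2185, 0.3316]
eef_rot: [-179.8, 0.6, -176.6]
contact_force: [-0.7, -0.1, -0.2]
gripper_width: 0.05
gripper_force: 0.0
time_s: 32.05
tcp_pos: [0.5006, -0.3245, 0.3251]
eef_rot: [-180.0, 0.0, -176.8]
contact_force: [0.1, -0.2, 0.6]
gripper_width: 0.0501
gripper_force: 0.0
```

View pics/s4.png

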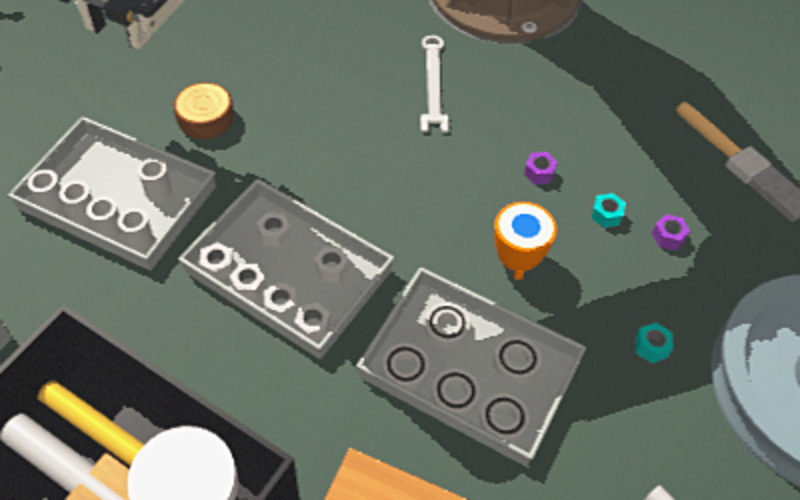

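Picture: the tube stands upright in its tray at (153,180). The bearings and nuts are in place, and the pot, block and look-alikes are where they were. Handing in.

```bash
python3 -c "
from plant import r
print(r.close_job())"
```

```text
the job is handed in; nothing more can be done
None
```

I put both bearings, both nuts and the tube down in their matching trays, left the pot, the block and the look-alikes where they were, and handed the job in at about 32 s; no verdict came back.

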